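# Set out two ink stacks for the printing bench

## Robot

A 6-joint arm with a two-finger parallel gripper is mounted at the origin on the work surface. World frame = base frame: x ahead of the robot, y to its left, z up, the work surface at z = 0. Lengths are in mm, angles in rad, forces in N, time in s.
With the tool pointing down it reaches from about 275 to 850 mm from the base axis. Payload 19 kg.
Tool frame: the origin (TCP) lies midway between the tips of the shut fingers; the grasp point (between the pads) lies 19 mm behind it; z points along the fingers, y is the line along which they close (so a half turn about z gives the same grasp; the last joint's range is limited). The gripper opens to 85 mm and grips with 20 to 120 N. Pads are 22 mm wide; open, the fingers measure 114 mm over their backs; the gripper's body (76 mm by 85 mm) begins 54 mm behind the grasp point. The pads swing forward as they close: fully open they stand 13 mm farther back than shut.
Start: joints at [-1.315, 0.15, 1.437, -0, 1.554, -0.134], TCP at [218.474, -531.845, 231.267] pointing down, gripper open.
Joint ranges: [-2.8, 2.8], [-0.68, 2.1], [0.12, 2.68], [-1.39, 4.53], [0.16, 2.79], [-2.81, 2.81]. Speed limits (rad/s): [1.89, 1.89, 2.22, 3.01, 3.01, 3.01].

## Interface

Orientations are given as a unit quaternion [w, x, y, z].
In Python, from station import robot, viewer gives the robot as it stands.
- The arm moves only by the shell command python3 -m handwheel 'ROWS'. ROWS is JSON, a list of rows, each a list of 7 numbers: the finger opening in cm, from 0 to 8.54, then the shift along the tool's x, y, z in cm, then the turn, a rotation vector about the tool's x, y, z in rad. In form: [[gripper, dx, dy, dz, ax, ay, az], ...]. A call has exactly 8 rows; each row shifts and turns the commanded pose from where the row before left it, along the tool's axes as they then stand; what a row does not reach is not made up. A row lasts 1/12 s, in which the tool goes at most 41.7 mm and 7.16 degrees, less where a joint would pass 70% of its speed; a pose out of reach is approached as far as the arm can. A call is refused whole if a number of a shift passes 4.17 or a number of a turn 0.125, either way. A call with a gripper value outside its range is refused whole. The fingers move at their own pace and stop on an object; the grip force is fixed at half the most. Time passes only in rows, so rows that do not move let the fingers close, or fill a call up. It gives the time, the measured TCP pose, the force and the opening at its end, in the units of the state.
- robot.get_obs(): the state, without advancing time (a new reading comes with each control period).
- viewer.capture(name): name is "side" or "top" or "wrist"; returns the picture (420x560x3 uint8, red, green, blue); there is no depth.
- viewer.camera_model(name): a dict with "fx", "fy", "cx", "cy" (pixels), "R" (3x3) and "t" (3): a world point X has camera coordinates R X + t; the wrist camera has in their place "hand_eye" (4x4, takes a point from camera to tool coordinates, whose origin is the TCP and whose axes are the flange's). Camera axes: x right, y down, z forward; pixel columns grow to the right and rows downward; lengths in mm; the calibration is good to about 2 mm. A picture is of the moment at which its call begins: read the wrist's pose just before it. camera_model takes no time and is no camera call.
- robot.close_job(): hands the job in, once; it reports no verdict.
The state is a dict: "time_s": time; "qpos": joint angles; "joint_vel": joint speeds; "tau": joint torques, N m; "tool_pos": TCP position; "eef_rot": TCP orientation; "wrist_force": force on the tool from outside, world axes, zero at the start; "ft_torque": the same for the moment, N m; "width": finger opening in mm.
Only numpy, scipy, OpenCV 4.12 (cv2) and the standard library are available. Lean on these libraries where they do the work, as an engineer would, in place of code of your own. Each camera call takes 0.05 s, during which the arm holds its last target. There are 200 camera calls.

## Task

Set out the inks for the next two prints: in the middle of the orange tray stack the white tub, on it the blue pot and on top the red jar; in the middle of the white tray stack the black tub with the green pot on it. Each pot and jar must stand flat inside the lid lip of the one below it. Keep all the inks upright, and leave the yellow pot, the tape roll and the steel cup where they are.

Things in the scene. Friction and masses are not known exactly. Their poses are not given: they have to be found in the camera images.
- orange_tray: shallow round drip tray of orange plastic (an upturned bucket lid) with a small black dot at its centre, 130 mm in diameter, fixed to the table; flat floor 4 mm above the table, rim 9 mm above the table and 4 mm thick; its origin is the centre of its underside, z up
- white_tray: shallow round drip tray of white plastic (an upturned bucket lid) with a small black dot at its centre, 130 mm in diameter, fixed to the table; flat floor 4 mm above the table, rim 9 mm above the table and 4 mm thick; its origin is the centre of its underside, z up
- white_tub: closed round plastic ink tub, 60 mm in diameter (54 mm at the foot, widening over the lowest 6 mm), white with a paper label band round the side; its flat lid lies 52 mm above its underside, inside a raised lip 4 mm high and 3 mm thick (inner diameter 54 mm) in which a pot's foot nests with about 7 mm play all round; about 0.19 kg; loose; its origin is the centre of its underside, z up along its axis; round, so its yaw means nothing
- black_tub: closed round plastic ink tub, 60 mm in diameter (54 mm at the foot, widening over the lowest 6 mm), black with a paper label band round the side; its flat lid lies 52 mm above its underside, inside a raised lip 4 mm high and 3 mm thick (inner diameter 54 mm) in which a pot's foot nests with about 7 mm play all round; about 0.19 kg; loose; its origin is the centre of its underside, z up along its axis; round, so its yaw means nothing
- blue_pot: closed round plastic ink pot, 50 mm in diameter (40 mm at the foot, widening over the lowest 10 mm), blue with a paper label band round the side; its flat lid lies 42 mm above its underside, inside a raised lip 4 mm high and 3.5 mm thick (inner diameter 43 mm) in which the red jar's foot nests with about 6 mm play all round; about 0.10 kg; loose; its origin is the centre of its underside, z up along its axis; round, so its yaw means nothing
- green_pot: closed round plastic ink pot, 50 mm in diameter (40 mm at the foot, widening over the lowest 10 mm), green with a paper label band round the side; its flat lid lies 42 mm above its underside, inside a raised lip 4 mm high and 3.5 mm thick (inner diameter 43 mm) in which the red jar's foot nests with about 6 mm play all round; about 0.10 kg; loose; its origin is the centre of its underside, z up along its axis; round, so its yaw means nothing
- red_jar: small closed round red plastic jar with a flat top and a paper label band round the side, 38 mm in diameter (30 mm at the foot, widening over the lowest 8 mm), 36 mm tall; about 0.05 kg; loose; its origin is the centre of its underside, z up along its axis; round, so its yaw means nothing
- yellow_pot: bystander, to be left alone: closed round plastic ink pot, 50 mm in diameter (40 mm at the foot, widening over the lowest 10 mm), yellow with a paper label band round the side; its flat lid lies 42 mm above its underside, inside a raised lip 4 mm high and 3.5 mm thick (inner diameter 43 mm) in which the red jar's foot nests with about 6 mm play all round; about 0.10 kg; loose; its origin is the centre of its underside, z up along its axis; round, so its yaw means nothing
- tape_roll: bystander, to be left alone: roll of tan tape lying flat, 70 mm in diameter with a 52 mm hole, 24 mm tall; loose; its origin is the centre of its underside, z up along its axis; round, so its yaw means nothing
- steel_cup: bystander, to be left alone: open steel cup, 64 mm across the rim, 55 mm tall; loose; its origin is the centre of its underside, z up along its axis; round, so its yaw means nothing
Mind the look-alikes: they are no part of the job. There is more than one size of the green_pot; the one meant has the size given above.

How it is judged:
By the outcome, as a careful person would: the job done as asked, in the order asked, and still so for the second after the job is handed in, with the robot touching nothing.
It also fails if it takes over 139 s, if anything falls off the work surface, if the arm or the gripper's body presses on something with over 40 N, if the wrist force passes 120 N, or if a joint passes its speed limit or range.

## Working session

There is one attempt and no reset: what is moved stays moved. The work goes in short steps, Python scripts to look and compute and a shell command to move; the robot and the scene stay as the last step left them, time stands still between calls to the robot, and variables do not carry over. Pictures are saved under pics/ and viewed, on a budget of 14 in all, crops included, one or two more only if the job needs it, and the job is handed in when it is done.

```bash
mkdir -p pics; ls
python3 - <<'E'
from station import robot, viewer
import cv2,numpy as np
o=robot.get_obs();print({k:np.round(v,3).tolist() for k,v in o.items() if k in('time_s','tool_pos','eef_rot','width','wrist_force')})
for n in('top','side','wrist'):
    cv2.imwrite(f'pics/{n}0.png',viewer.capture(n)[:,:,::-1]);m=viewer.camera_model(n);print(n,{k:np.round(v,3).tolist() for k,v in m.items()})
E
```

```text
pics
{'time_s': 0.0, 'tool_pos': [218.417, -531.634, 230.694], 'eef_rot': [-0.001, 0.981, 0.194, -0.0], 'wrist_force': [1.056, 0.24, -0.511], 'width': 85.023}
top {'fx': 499.115, 'fy': 499.115, 'cx': 278.793, 'cy': 208.08, 'R': [[0.011, -0.999, -0.03], [-0.988, -0.006, -0.153], [0.152, 0.031, -0.988]], 't': [2.092, 516.493, 870.293]}
side {'fx': 472.791, 'fy': 472.791, 'cx': 271.732, 'cy': 206.674, 'R': [[-0.876, -0.482, -0.017], [-0.298, 0.569, -0.766], [0.379, -0.666, -0.643]], 't': [444.291, 205.186, 807.362]}
wrist {'fx': 329.775, 'fy': 329.775, 'cx': 278.066, 'cy': 207.758, 'hand_eye': [[-0.001, -0.954, -0.3, 77.477], [1.0, -0.001, 0.0, -0.575], [-0.001, -0.3, 0.954, -143.388], [0.0, 0.0, 0.0, 1.0]]}
```

View pics/top0.png

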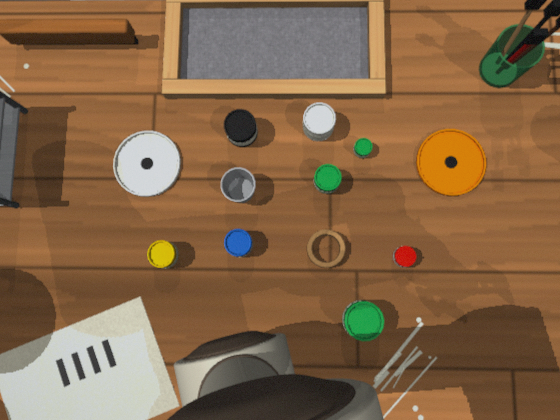

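View pics/side0.png

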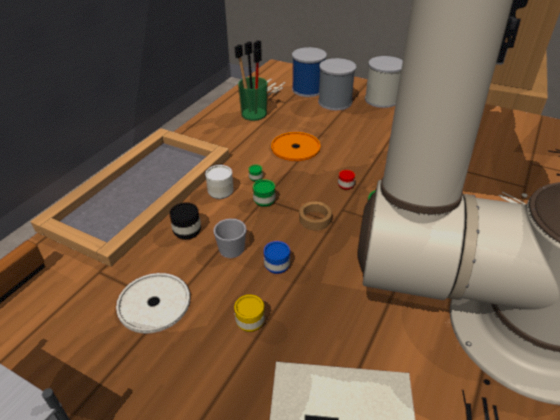

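Top view: white tray at (147,163), orange tray (451,162), black tub (241,126), white tub (319,120), cup (238,185), blue (238,242), yellow (162,254), tape (326,248) and red (406,256). The greens are small at (364,148), medium at (328,179) and large at (364,320). Next I measure them all and confirm the green size in an enlarged crop.

```bash
cat > h.py <<'E'
import numpy as np,cv2
from scipy.spatial.transform import Rotation as Ro
from station import robot,viewer
def cam(n,o=None):
    m=viewer.camera_model(n)
    K=np.array([[m['fx'],0,m['cx']],[0,m['fy'],m['cy']],[0,0,1]])
    if n!='wrist':
        R=np.array(m['R']);return K,R.T,-R.T@np.array(m['t'])
    H=np.array(m['hand_eye']);q=o['eef_rot'];T=Ro.from_quat([q[1],q[2],q[3],q[0]]).as_matrix()
    return K,T@H[:3,:3],T@H[:3,3]+np.array(o['tool_pos'])
def ray(c,uv,z):
    K,R,C=c;uv=np.atleast_2d(np.array(uv,float))
    d=(R@np.linalg.inv(K)@np.c_[uv,np.ones(len(uv))].T).T
    return C+d*((z-C[2])/d[:,2])[:,None]
def proj(c,X):
    K,R,C=c;p=K@R.T@(np.array(X)-C);return p[:2]/p[2]
def mask(img,col):
    h=cv2.cvtColor(img,cv2.COLOR_RGB2HSV);H,S,V=cv2.split(h)
    r={'green':(H>50)&(H<80)&(S>120)&(V>50),'blue':(H>100)&(H<125)&(S>130)&(V>50),'red':((H<5)|(H>174))&(S>190)&(V>90),
    'yellow':(H>22)&(H<32)&(S>170)&(V>90),'orange':(H>8)&(H<22)&(S>210)&(V>150),'white':(S<50)&(V>130),'black':V<45}[col]
    return r.astype(np.uint8)
def lid(c,img,col,near,z,rad=90):
    """circle on plane z from the colour blob nearest pixel near: centre x,y, radius, pixel"""
    n,l,s,ce=cv2.connectedComponentsWithStats(cv2.morphologyEx(mask(img,col),cv2.MORPH_CLOSE,np.ones((3,3))))
    k=[i for i in range(1,n) if s[i,4]>40];i=min(k,key=lambda i:np.hypot(*(ce[i]-near)))
    ct=max(cv2.findContours((l==i).astype(np.uint8),cv2.RETR_EXTERNAL,cv2.CHAIN_APPROX_NONE)[0],key=len)[:,0]
    P=ray(c,ct,z)[:,:2];(x,y),r=cv2.minEnclosingCircle(P.astype(np.float32))
    w=P.max(0)-P.min(0)
    return np.round([x,y,r,*w,*ce[i]],1)
E
python3 - <<'E'
from h import *
img=cv2.imread('pics/top0.png')[:,:,::-1].copy();c=cam('top')
for n,col,uv,z in[('wtray','white',(147,163),9),('otray','orange',(451,162),9),('black','black',(241,124),56),('white','white',(319,120),56),
 ('gS','green',(364,148),30),('gM','green',(328,179),46),('gL','green',(364,320),60),('blue','blue',(238,242),46),('red','red',(406,256),36),('yellow','yellow',(162,254),46)]:
    print(n,lid(c,img,col,uv,z))
for uv in[(147,163),(451,162)]:print('dot',ray(c,uv,4)[0])
print('cup',ray(c,(238,182),55)[0],'tape',ray(c,(326,248),24)[0])
cv2.imwrite('pics/crop.png',cv2.resize(img[95:345,210:440,::-1],None,fx=2.4,fy=2.4,interpolation=2))
E
```

```text
wtray [608.5 264.4  65.4 126.7 129.2 146.2 162.9]
otray [ 612.7 -317.3   65.3  128.3  129.8  451.   161.7]
black [666.7  80.8  31.3  59.3  55.9 239.9 125.6]
white [680.9 -64.2  32.5  59.3  58.7 318.7 117.9]
gS [ 635.4 -149.4   16.9   32.8   31.7  363.1  146.5]
gM [572.8 -81.4  25.5  48.5  49.1 327.5 177.1]
gL [ 319.5 -142.    34.2   65.5   66.7  363.7  320.6]
blue [452.9  79.6  24.9  46.8  48.8 237.7 242.1]
red [ 431.7 -220.8   19.    35.7   35.8  405.3  255.9]
yellow [431.7 218.   25.3  48.5  49.4 160.6 253.5]
dot [608.77721502 264.08556379   4.        ]
dot [ 612.71163337 -319.28250107    4.        ]
cup [561.43084536  80.43291309  55.        ] tape [445.60555482 -80.11602829  24.        ]
```

View pics/crop.png

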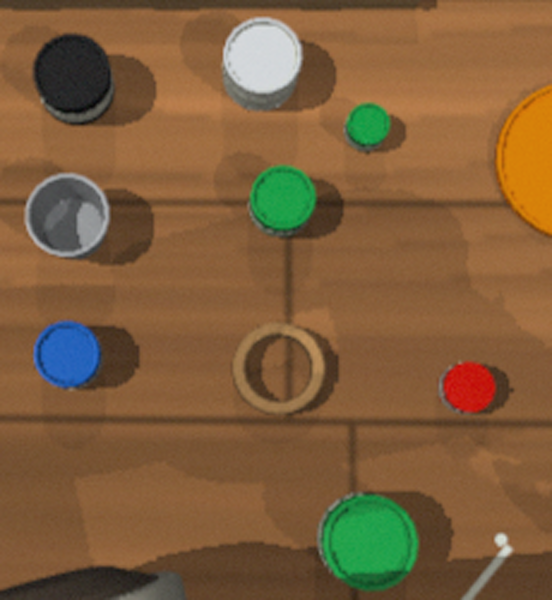

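Three greens: (364,148) is 33 mm across, (328,179) is 49 mm and (364,320) is 67 mm. The crop confirms that the middle one at (328,179) is the 50 mm green_pot. The measured sizes agree with those given, and both tray centres match their dots. I'll square the tool up and go to the white tub.

```bash
python3 -m handwheel '[[8.54,0,0,0,0,0,0.098],[8.54,0,0,0,0,0,0.098],[8.54,0,0,0,0,0,0.098],[8.54,0,0,0,0,0,0.098],[8.54,2.4,-2.4,0,0,0,0],[8.54,2.4,-2.4,0,0,0,0],[8.54,2.4,-2.4,0,0,0,0],[8.54,2.4,-2.4,0,0,0,0]]'; python3 -m handwheel '[[8.54,2.4,-2.4,0,0,0,0],[8.54,2.4,-2.4,0,0,0,0],[8.54,2.4,-2.4,0,0,0,0],[8.54,2.4,-2.4,0,0,0,0],[8.54,2.4,-2.4,0,0,0,0],[8.54,2.4,-2.4,0,0,0,0],[8.54,2.4,-2.4,0,0,0,0],[8.54,2.4,-2.4,0,0,0,0]]'; python3 -m handwheel '[[8.54,2.4,-2.4,0,0,0,0],[8.54,2.4,-2.4,0,0,0,0],[8.54,2.4,-2.4,0,0,0,0],[8.54,2.4,-2.4,0.5,0,0,0],[8.54,2.4,-2.4,0.5,0,0,0],[8.54,2.4,-2.4,0.5,0,0,0],[8.54,2.0,-2.4,0.5,0,0,0],[8.54,0,0,0.5,0,0,0]]'; python3 -c "
from h import *
o=robot.get_obs();print(o['tool_pos'],o['eef_rot'],o['qpos'])
cv2.imwrite('pics/w1.png',viewer.capture('wrist')[:,:,::-1])"
```

```text
time_s: 0.82
tool_pos: [315.4, -434.9, 231.0]
eef_rot: [-0.0, 1.0, -0.001, -0.0]
wrist_force: [0.6, -0.5, 1.0]
width: 85.4
time_s: 1.48
tool_pos: [508.0, -243.0, 231.2]
eef_rot: [-0.0, 1.0, -0.001, -0.0]
wrist_force: [-0.3, -1.0, 0.2]
width: 85.6
time_s: 2.15
tool_pos: [673.8, -72.5, 204.9]
eef_rot: [-0.001, 1.0, 0.001, -0.0]
wrist_force: [0.2, 0.7, -0.9]
width: 85.3
[673.79979881 -72.54565336 204.86391038] [-7.90759494e-04  9.99999445e-01  6.25387932e-04 -3.05339048e-04] [-2.21497273e-01  3.75297062e-01  1.20969039e+00  1.40825502e-03
  1.55754930e+00  1.34802896e+00]
```

View pics/w1.png

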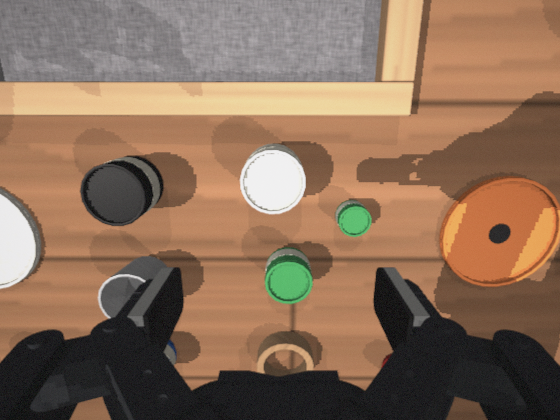

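The wrist view shows the white tub lid at (273,181), the black lid at (117,193), green at (288,278), and the orange tray dot at (499,233).

Run:
```python
from h import *
img=cv2.imread('pics/w1.png')[:,:,::-1].copy();c=cam('wrist',robot.get_obs())
for n,col,uv,z in[('white','white',(273,181),56),('gM','green',(288,278),46)]: print(n,lid(c,img,col,uv,z))
print('white',ray(c,[(273,181)],56),'black',ray(c,[(117,193)],56),'dot',ray(c,[(499,233)],4),'tcp px',proj(c,robot.get_obs()['tool_pos']))
```

```text
white [684.1 -68.8  32.2  63.5  59.  272.3 180.2]
gM [577.  -84.5  27.2  53.3  46.5 288.1 279.3]
white [[682.98277374 -68.9813982   56.        ]] black [[671.74504621  73.49699831  56.        ]] dot [[ 611.66498051 -320.4404959     4.        ]] tcp px [279.68479827 271.06469274]
```

```bash
python3 -m handwheel '[[8.54,0.85,-0.5,1.5,0,0,0],[8.54,0,0,3,0,0,0],[8.54,0,0,3.5,0,0,0],[8.54,0,0,3.5,0,0,0],[8.54,0,0,3,0,0,0],[8.54,0,0,2.5,0,0,0],[8.54,0,0,1.5,0,0,0],[8.54,0,0,0,0,0,0]]'; python3 -m handwheel '[[3,0,0,0,0,0,0],[3,0,0,0,0,0,0],[3,0,0,0,0,0,0],[3,0,0,0,0,0,0],[3,0,0,0,0,0,0],[3,0,0,0,0,0,0],[3,0,0,0,0,0,0],[3,0,0,0,0,0,0]]'
```

```text
time_s: 2.87
tool_pos: [677.8, -72.3, 16.8]
eef_rot: [-0.001, 1.0, -0.002, -0.003]
wrist_force: [-0.3, 0.0, -0.1]
width: 85.5
time_s: 3.53
tool_pos: [681.0, -72.2, 23.4]
eef_rot: [0.0, 1.0, -0.001, 0.002]
wrist_force: [-1.0, 0.3, 7.6]
width: 58.0
```

```bash
python3 -m handwheel '[[3,0,0,-1,0,0,0],[3,0,0,-3,0,0,0],[3,0,0,-3,0,0,0],[3,0,0,-1,0,0,0],[3,-0.4,1.4,0,0,0,0],[3,-0.8,3,0,0,0,0],[3,-0.8,3,0,0,0,0],[3,-0.8,3,0,0,0,0]]'; python3 -m handwheel '[[3,-0.8,3,0,0,0,0],[3,-0.8,3,0,0,0,0],[3,-0.8,3,0,0,0,0],[3,-0.8,2.5,0,0,0,0],[3,-0.6,1.8,0,0,0,0],[3,-0.4,1,0,0,0,0],[3,0,0,0,0,0,0],[3,0,0,0,0,0,0]]';  python3 -c "
from h import *
o=robot.get_obs();print(o['tool_pos'],o['eef_rot'],o['width'])
cv2.imwrite('pics/w2.png',viewer.capture('wrist')[:,:,::-1])
c=cam('wrist',o);print('dot should be px',proj(c,[612.7,-319.3,4]))"
```

```text
time_s: 4.2
tool_pos: [650.8, -177.1, 100.7]
eef_rot: [-0.0, 1.0, -0.001, -0.0]
wrist_force: [1.1, -0.3, -3.0]
width: 58.1
time_s: 4.87
tool_pos: [609.1, -318.7, 100.8]
eef_rot: [-0.0, 1.0, -0.002, -0.0]
wrist_force: [0.9, 1.1, -2.8]
width: 58.4
[ 609.07800023 -318.66313866  100.80182597] [-3.55638194e-04  9.99998762e-01 -1.50928238e-03 -2.65823803e-04] 58.37222565859548
dot should be px [279.96437449 205.38727502]
```

View pics/w2.png

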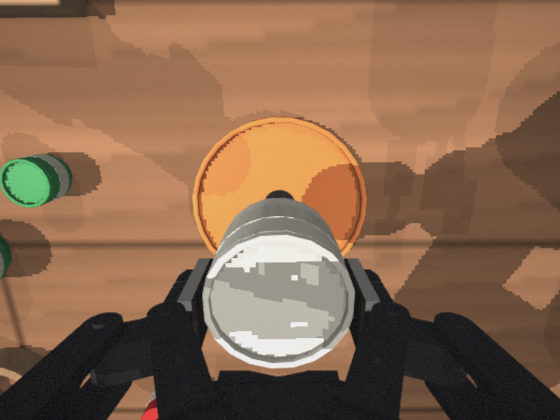

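The white tub hangs straight with its lid centred at about (279,299). The tray's black dot peeks out at (280,195).

Run:
```python
from h import *
o=robot.get_obs();c=cam('wrist',o)
print(o['tool_pos'],ray(c,[(279,299),(279,233),(279,366),(203,297),(355,297)],133.4)[:,:2],'dot near edge',ray(c,[(280,190)],4))
```

```text
[ 609.45760725 -318.04073323  101.00202877] [[ 614.87531092 -317.63994635]
 [ 642.26167046 -317.69401268]
 [ 582.92384711 -317.57686756]
 [ 615.83799693 -288.33986606]
 [ 615.6830738  -346.93917716]] dot near edge [[ 625.13511127 -318.72475338    4.        ]]
```

```bash
python3 -m handwheel '[[3,0,0.1,1,0,0,0],[3,0,0,2,0,0,0],[3,0,0,2,0,0,0],[3,0,0,1.2,0,0,0],[3,0,0,0.6,0,0,0],[3,0,0,0.3,0,0,0],[3,0,0,0.15,0,0,0],[3,0,0,0,0,0,0]]'
```

```text
time_s: 5.58
tool_pos: [609.8, -319.7, 29.3]
eef_rot: [0.0, 1.0, -0.001, 0.0]
wrist_force: [1.0, 0.3, -2.8]
width: 58.1
```

```bash
python3 -m handwheel '[[3,0,0,0.15,0,0,0],[3,0,0,0.1,0,0,0],[3,0,0,0,0,0,0],[8.54,0,0,0,0,0,0],[8.54,0,0,0,0,0,0],[8.54,0,0,0,0,0,0],[8.54,0,0,0,0,0,0],[8.54,0,0,0,0,0,0]]'; python3 -m handwheel '[[8.54,0,0,-1,0,0,0],[8.54,0,0,-3,0,0,0],[8.54,0,0,-4,0,0,0],[8.54,0,0,-4,0,0,0],[8.54,0.2,-1.5,-3,0,0,0],[8.54,0.5,-3.5,0,0,0,0],[8.54,0.5,-3.5,0,0,0,0],[8.54,0.5,-3.5,0,0,0,0]]';  python3 -m handwheel '[[8.54,0.5,-3.5,0,0,0,0],[8.54,0.5,-3.5,0,0,0,0],[8.54,0.5,-3.5,0,0,0,0],[8.54,0.5,-3.5,0,0,0,0],[8.54,0.5,-3.5,0,0,0,0],[8.54,0.5,-3.5,0,0,0,0],[8.54,0.5,-3.5,0,0,0,0],[8.54,0.5,-3.0,0,0,0,0]]';python3 -m handwheel '[[8.54,0.5,-0.5,0,0,0,0],[8.54,0,0,0,0,0,0],[8.54,0,0,0,0,0,0],[8.54,0,0,0,0,0,0],[8.54,0,0,0,0,0,0],[8.54,0,0,0,0,0,0],[8.54,0,0,0,0,0,0],[8.54,0,0,0,0,0,0]]';python3 -c "
from h import *
o=robot.get_obs();print(o['tool_pos'],o['width'])
t=viewer.capture('top');w=viewer.capture('wrist')
np.savez('s3.npz',t=t,w=w,p=o['tool_pos'],q=o['eef_rot'])
cv2.imwrite('pics/w3.png',np.hstack([w,cv2.resize(t[100:240,400:520],(480,560))[:420]])[:,:,::-1][:,:800])
c=cam('wrist',o);img=w.copy();ct=cam('top')
print('black',lid(c,img,'black',proj(c,[669,77,56]),56));print('white on tray',lid(ct,t,'white',proj(ct,[613,-319,60]),60),lid(ct,t,'orange',(451,162),9))"
```

```text
time_s: 6.25
tool_pos: [609.4, -319.7, 26.3]
eef_rot: [-0.0, 1.0, -0.001, -0.0]
wrist_force: [0.3, -0.1, 0.3]
width: 85.2
time_s: 6.92
tool_pos: [626.7, -198.7, 177.8]
eef_rot: [0.0, 1.0, -0.002, 0.001]
wrist_force: [0.5, -0.1, -0.1]
width: 84.9
time_s: 7.58
tool_pos: [667.2, 77.6, 177.3]
eef_rot: [-0.0, 1.0, -0.001, 0.0]
wrist_force: [0.5, -0.0, -0.2]
width: 85.3
time_s: 8.25
tool_pos: [672.3, 79.6, 176.4]
eef_rot: [-0.0, 1.0, -0.001, -0.0]
wrist_force: [-0.3, -0.5, -0.2]
width: 85.5
[672.2634085   79.60765006 176.39041307] 85.4536212752856
black [672.5  80.2  30.6  60.7  54.4 280.2 203.9]
white on tray [ 611.9 -318.3   30.1   59.    56.8  460.6  154.9] [ 613.1 -328.    63.3  126.3   57.9  468.8  165.3]
```

View pics/w3.png

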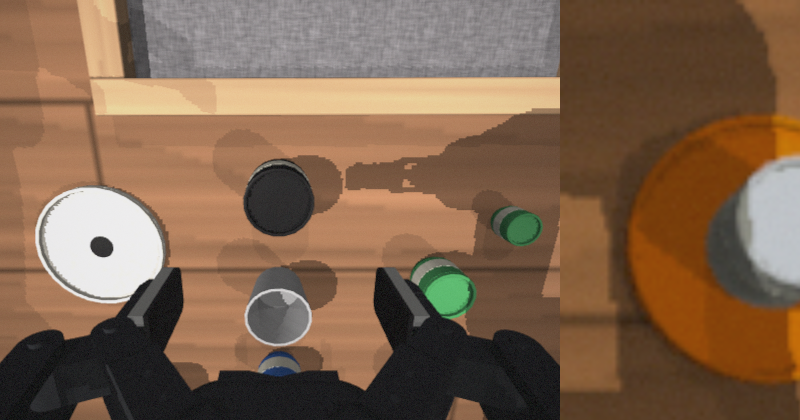

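The white tub stands centred on the orange tray, within 1 mm. The black tub lid is at (279,200), directly under the tool, so I grasp it now.

```bash
python3 -m handwheel '[[8.54,-0.1,0,1.5,0,0,0],[8.54,0,0,3.5,0,0,0],[8.54,0,0,3.5,0,0,0],[8.54,0,0,3.5,0,0,0],[8.54,0,0,2,0,0,0],[8.54,0,0,1.3,0,0,0],[3,0,0,0,0,0,0],[3,0,0,0,0,0,0]]'; python3 -m handwheel '[[3,0,0,0,0,0,0],[3,0,0,0,0,0,0],[3,0,0,0,0,0,0],[3,0,0,0,0,0,0],[3,0,0,0,0,0,0],[3,0,0,0,0,0,0],[3,0,0,-1,0,0,0],[3,0,0,-2,0,0,0]]';python3 -m handwheel '[[3,0,0,-3,0,0,0],[3,0,0,-2,0,0,0],[3,-0.5,-1.4,0,0,0,0],[3,-1,-3,0,0,0,0],[3,-1,-3,0,0,0,0],[3,-1,-3,0,0,0,0],[3,-1,-3,0,0,0,0],[3,-0.8,-2.5,0,0,0,0]]';python3 -m handwheel '[[3,-0.6,-1.5,0,0,0,0],[3,-0.3,-1,0,0,0,0],[3,0,0,0,0,0,0],[3,0,0,0,0,0,0],[3,0,0,0,0,0,0],[3,0,0,0,0,0,0],[3,0,0,0,0,0,0],[3,0,0,0,0,0,0]]';python3 -c "
from h import *
o=robot.get_obs();print(o['tool_pos'],o['width'])
w=viewer.capture('wrist')
cv2.imwrite('pics/w4.png',w[:,:,::-1])
c=cam('wrist',o)
print('black',lid(c,w,'black',(279,299),133.4),proj(c,[608.7,264.2,4]))"
```

```text
time_s: 9.02
tool_pos: [671.6, 80.2, 23.9]
eef_rot: [-0.0, 1.0, -0.001, 0.0]
wrist_force: [0.1, -0.2, 0.5]
width: 63.8
time_s: 9.68
tool_pos: [670.2, 80.1, 52.3]
eef_rot: [-0.0, 1.0, -0.001, -0.002]
wrist_force: [0.1, -0.8, -2.4]
width: 58.5
time_s: 10.35
tool_pos: [617.3, 241.6, 103.5]
eef_rot: [-0.0, 1.0, -0.001, -0.0]
wrist_force: [0.7, -0.6, -0.6]
width: 58.2
time_s: 11.02
tool_pos: [610.0, 263.6, 103.3]
eef_rot: [-0.0, 1.0, -0.002, -0.0]
wrist_force: [0.2, -0.2, -1.6]
width: 58.3
[610.023532   263.59416924 103.30032301] 58.271345571049366
black [551.9 263.9 126.   93.3 252.  278.8 350. ] [278.26759308 210.61429647]
```

View pics/w4.png

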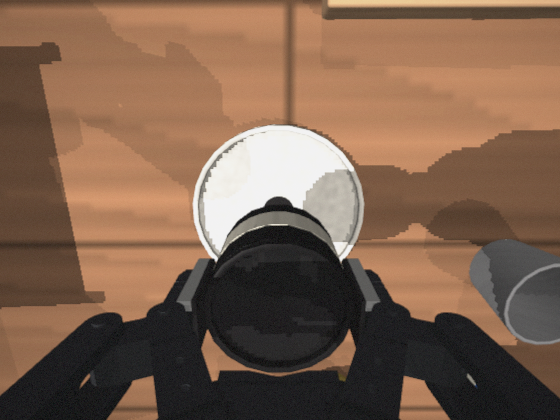

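The black tub hangs straight with its lid at about (279,304). It's roughly 2 mm long in x against the tray dot, so I correct that and place it. Next is the blue pot, by way of a safe height.

```bash
python3 -m handwheel '[[3,-0.2,0,1,0,0,0],[3,0,0,2,0,0,0],[3,0,0,2,0,0,0],[3,0,0,1.2,0,0,0],[3,0,0,0.7,0,0,0],[3,0,0,0.4,0,0,0],[3,0,0,0.2,0,0,0],[3,0,0,0,0,0,0]]'; python3 -m handwheel '[[3,0,0,0.1,0,0,0],[3,0,0,0,0,0,0],[8.54,0,0,0,0,0,0],[8.54,0,0,0,0,0,0],[8.54,0,0,0,0,0,0],[8.54,0,0,0,0,0,0],[8.54,0,0,0,0,0,0],[8.54,0,0,-1,0,0,0]]'; python3 -m handwheel '[[8.54,0,0,-3,0,0,0],[8.54,0,0,-4,0,0,0],[8.54,0,0,-4,0,0,0],[8.54,-1.5,2.5,-3,0,0,0],[8.54,-2.5,3,0,0,0,0],[8.54,-2.5,3,0,0,0,0],[8.54,-2.5,3,0,0,0,0],[8.54,-2.5,3,0,0,0,0]]'; python3 -m handwheel '[[8.54,-2,2.2,0,0,0,0],[8.54,-1.7,1.6,0,0,0,0],[8.54,0,0,0,0,0,0],[8.54,0,0,0,0,0,0],[8.54,0,0,0,0,0,0],[8.54,0,0,0,0,0,0],[8.54,0,0,0,0,0,0],[8.54,0,0,0,0,0,0]]';python3 -c "
from h import *
o=robot.get_obs();print(o['tool_pos'],o['width'])
t=viewer.capture('top');w=viewer.capture('wrist')
c=cam('wrist',o);ct=cam('top')
print('blue',lid(c,w,'blue',proj(c,[453,79,46]),46));print('black on tray',lid(ct,t,'black',proj(ct,[609,264,60]),60))
cv2.imwrite('pics/w5.png',np.hstack([w,cv2.resize(t[110:215,90:150],(240,420))])[:,:,::-1])"
```

```text
time_s: 11.73
tool_pos: [608.0, 264.4, 29.3]
eef_rot: [-0.0, 1.0, -0.001, 0.0]
wrist_force: [0.3, 0.4, -1.4]
width: 58.1
time_s: 12.4
tool_pos: [606.8, 264.0, 35.8]
eef_rot: [0.0, 1.0, -0.001, -0.001]
wrist_force: [-0.1, 0.3, -0.7]
width: 85.5
time_s: 13.07
tool_pos: [491.0, 118.7, 177.9]
eef_rot: [-0.0, 1.0, -0.001, 0.0]
wrist_force: [-0.3, -1.0, 0.1]
width: 85.6
time_s: 13.73
tool_pos: [455.6, 82.2, 177.0]
eef_rot: [-0.0, 1.0, -0.001, -0.0]
wrist_force: [0.7, -0.1, 0.1]
width: 85.4
[455.61605966  82.18568085 177.01257219] 85.40583095193698
blue [455.2  79.9  25.6  50.2  47.8 281.3 197.6]
black on tray [537.3  44.3  91.9 183.8  29.3 264.9 203.1]
```

View pics/w5.png

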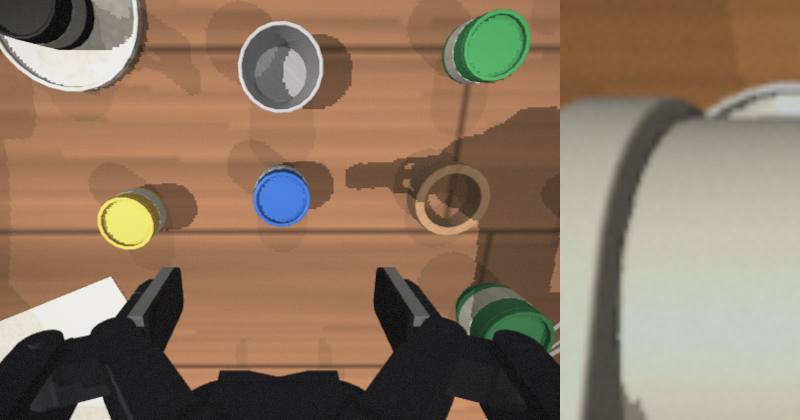

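Blue is at (281,197), directly under the tool. The black tub stands on the white tray, top left. I pick blue and carry it to the white tub.

```bash
python3 -m handwheel '[[8.54,0,0.2,1.5,0,0,0],[8.54,0,0,3.5,0,0,0],[8.54,0,0,3.5,0,0,0],[8.54,0,0,3.5,0,0,0],[8.54,0,0,2.5,0,0,0],[8.54,0,0,1.5,0,0,0],[2,0,0,0,0,0,0],[2,0,0,0,0,0,0]]'; python3 -m handwheel '[[2,0,0,0,0,0,0],[2,0,0,0,0,0,0],[2,0,0,0,0,0,0],[2,0,0,0,0,0,0],[2,0,0,0,0,0,0],[2,0,0,0,0,0,0],[2,0,0,0,0,0,0],[2,0,0,-1,0,0,0]]';python3 -m handwheel '[[2,0,0,-3,0,0,0],[2,0,0,-3,0,0,0],[2,0,0,-3,0,0,0],[2,0,0,-2,0,0,0],[2,0.5,1.5,-1,0,0,0],[2,1.3,3.3,0,0,0,0],[2,1.3,3.3,0,0,0,0],[2,1.3,3.3,0,0,0,0]]';python3 -m handwheel '[[2,1.3,3.3,0,0,0,0],[2,1.3,3.3,0,0,0,0],[2,1.3,3.3,0,0,0,0],[2,1.3,3.3,0,0,0,0],[2,1.3,3.3,0,0,0,0],[2,1.3,3.3,0,0,0,0],[2,1.3,3.3,0,0,0,0],[2,1.2,3.0,0,0,0,0]]';python3 -m handwheel '[[2,0.5,1.7,0,0,0,0],[2,0.3,0.5,0,0,0,0],[2,0,0,0,0,0,0],[2,0,0,0,0,0,0],[2,0,0,0,0,0,0],[2,0,0,0,0,0,0],[2,0,0,0,0,0,0],[2,0,0,0,0,0,0]]';python3 -c "
from h import *
o=robot.get_obs();print(o['tool_pos'],o['width'])
w=viewer.capture('wrist')
cv2.imwrite('pics/w6.png',w[:,:,::-1])
c=cam('wrist',o)
print('blue',lid(c,w,'blue',(279,299),o['tool_pos'][2]+30),proj(c,[612.7,-318.5,60]))"
```

```text
time_s: 14.5
tool_pos: [455.2, 79.9, 17.1]
eef_rot: [-0.0, 1.0, -0.001, -0.001]
wrist_force: [0.5, 0.3, 0.6]
width: 63.9
time_s: 15.17
tool_pos: [455.1, 79.8, 27.3]
eef_rot: [-0.0, 1.0, -0.001, -0.0]
wrist_force: [0.0, 0.3, -1.8]
width: 48.0
time_s: 15.83
tool_pos: [499.6, -35.6, 149.0]
eef_rot: [0.0, 1.0, -0.001, 0.001]
wrist_force: [0.4, 0.7, -1.6]
width: 48.0
time_s: 16.5
tool_pos: [601.9, -297.7, 148.5]
eef_rot: [0.0, 1.0, -0.001, 0.0]
wrist_force: [0.8, 0.8, -1.1]
width: 48.3
time_s: 17.17
tool_pos: [609.5, -317.0, 147.6]
eef_rot: [0.0, 1.0, -0.001, 0.0]
wrist_force: [0.1, 0.0, -1.2]
width: 48.1
[ 609.53702955 -316.96118046  147.57091176] 48.120611213670536
blue [ 612.3 -316.2   27.1   53.9   47.5  278.1  298.7] [281.1617484 209.7549955]
```

View pics/w6.png

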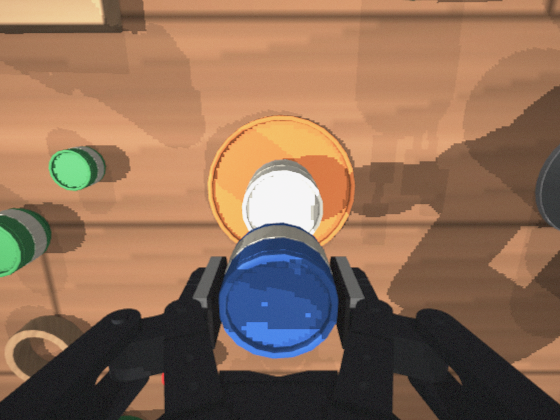

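The blue pot hangs straight with its lid at (279,302). The tub lip is centred near (282,207), about 2.5 mm to the right, so I correct and lower.

```bash
python3 -m handwheel '[[2,0.15,0.2,1,0,0,0],[2,0,0,2,0,0,0],[2,0,0,2,0,0,0],[2,0,0,1.2,0,0,0],[2,0,0,0.7,0,0,0],[2,0,0,0.4,0,0,0],[2,0,0,0.1,0,0,0],[2,0,0,0,0,0,0]]'; python3 -m handwheel '[[2,0,0,0.1,0,0,0],[2,0,0,0,0,0,0],[2,0,0,0,0,0,0],[2,0,0,0,0,0,0],[2,0,0,0,0,0,0],[2,0,0,0,0,0,0],[2,0,0,0,0,0,0],[2,0,0,0,0,0,0]]'
```

```text
time_s: 17.88
tool_pos: [611.3, -319.5, 75.1]
eef_rot: [0.0, 1.0, -0.001, 0.0]
wrist_force: [-7.7, 5.7, 13.7]
width: 47.8
time_s: 18.55
tool_pos: [611.4, -319.5, 75.1]
eef_rot: [0.0, 1.0, -0.001, 0.001]
wrist_force: [-9.9, 8.0, 23.8]
width: 48.0
```

Contact came about 2 mm early, with a sideways force. I look before releasing.

```bash
python3 -c "
from h import *
s=viewer.capture('side');w=viewer.capture('wrist')
o=robot.get_obs();c=cam('side');print(proj(c,[612,-319,60]),proj(cam('wrist',o),[612,-319,60]))
cv2.imwrite('pics/s7.png',np.hstack([cv2.resize(s[85:175,245:345],(500,450),interpolation=2),cv2.resize(w[190:400,150:410],(300,450))[:,:300]])[:,:,::-1])"
```

```text
[295.44125049 126.73997357] [278.52525958 256.34640344]
```

View pics/s7.png

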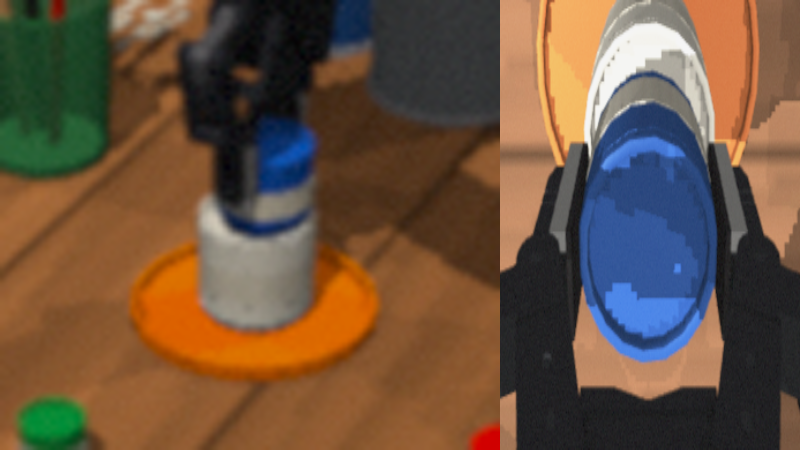

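The pot seems 4–5 mm off the tub's centre in the side view. I check using the earlier wrist picture, fitting the tub's lip arc there.

Run:
```python
from h import *
from scipy.optimize import least_squares
o=dict(tool_pos=[609.537,-316.96,147.57],eef_rot=[0,1,-0.001,0]);c=cam('wrist',o)
w=cv2.imread('pics/w6.png')[:,:,::-1].copy()
g=cv2.cvtColor(w,cv2.COLOR_RGB2HSV)
m=((g[:,:,1]<30)&(g[:,:,2]>190)).astype(np.uint8)
n,l,s,ce=cv2.connectedComponentsWithStats(m);i=l[205,282];print(i,s[i])
M=l==i
P=[]
for v in range(s[i,1],s[i,1]+s[i,3]):
    u=np.where(M[v])[0]; print(v,u.min(),u.max(),end='; ') if v%6==0 else 0
    P+=[(u.min(),v),(u.max(),v)]
X=ray(c,P,60)[:,:2]
f=least_squares(lambda p:np.hypot(*(X-p[:2]).T)-p[2],[612,-319,30],loss='soft_l1');print('\ncircle',f.x,np.abs(f.fun).mean())
b=lid(c,w,'blue',(279,299),176);print(b)
for z in(176,177):print(ray(c,[(279,250),(279,356),(220,302),(338,302)],z)[:,:2])
```

```text
4 [ 242  170   80   64 3673]
174 256 300; 180 251 310; 186 249 314; 192 246 318; 198 244 320; 204 243 321; 210 242 321; 216 243 320; 222 245 318; 228 248 315; 
circle [ 613.68561912 -318.76375012   29.20798462] 0.5127111067616639
[ 611.3 -316.2   27.5   54.7   48.2  278.1  298.7]
[[ 633.79199742 -316.58653181]
 [ 584.54398405 -316.49591608]
 [ 611.06623393 -292.86362839]
 [ 610.92844286 -340.22882073]]
[[ 634.25264818 -316.58434274]
 [ 585.43303355 -316.49451526]
 [ 611.72457161 -293.06780017]
 [ 611.58797916 -340.02097207]]
```

```bash
python3 -m handwheel '[[2,0,0,-0.8,0,0,0],[2,0,0,0,0,0,0],[2,0.3,0,0,0,0,0],[2,0,0,0,0,0,0],[2,0,0,0.4,0,0,0],[2,0,0,0.2,0,0,0],[2,0,0,0,0,0,0],[2,0,0,0,0,0,0]]'; python3 -m handwheel '[[2,0,0,0.1,0,0,0],[2,0,0,0,0,0,0],[2,0,0,0.05,0,0,0],[2,0,0,0,0,0,0],[2,0,0,0.05,0,0,0],[2,0,0,0,0,0,0],[2,0,0,0,0,0,0],[2,0,0,0,0,0,0]]'
```

```text
time_s: 19.32
tool_pos: [614.2, -319.7, 74.9]
eef_rot: [0.0, 1.0, -0.001, 0.0]
wrist_force: [-2.7, 2.5, 12.1]
width: 48.2
time_s: 19.98
tool_pos: [614.6, -319.8, 74.8]
eef_rot: [0.001, 1.0, -0.001, 0.001]
wrist_force: [-9.8, 7.3, 31.1]
width: 48.2
```

Contact height is unchanged after a 3 mm shift, so the pot sits on the flat lid. I unload, release and rise to look, then move on to green.

```bash
python3 -m handwheel '[[2,0,0,-0.22,0,0,0],[2,0,0,0,0,0,0],[8.54,0,0,0,0,0,0],[8.54,0,0,0,0,0,0],[8.54,0,0,0,0,0,0],[8.54,0,0,0,0,0,0],[8.54,0,0,-1,0,0,0],[8.54,0,0,-3,0,0,0]]'; python3 -m handwheel '[[8.54,0,0,-3,0,0,0],[8.54,0,0,-3,0,0,0],[8.54,-0.5,-2.5,-1,0,0,0],[8.54,-0.5,-3.5,0,0,0,0],[8.54,-0.5,-3.5,0,0,0,0],[8.54,-0.5,-3.5,0,0,0,0],[8.54,-0.5,-3.5,0,0,0,0],[8.54,-0.5,-3.5,0,0,0,0]]'; python3 -m handwheel '[[8.54,-0.5,-2.5,0,0,0,0],[8.54,-0.4,-1.1,0,0,0,0],[8.54,0,0,0,0,0,0],[8.54,0,0,0,0,0,0],[8.54,0,0,0,0,0,0],[8.54,0,0,0,0,0,0],[8.54,0,0,0,0,0,0],[8.54,0,0,0,0,0,0]]';python3 -c "
from h import *
o=robot.get_obs();print(o['tool_pos'],o['width'])
t=viewer.capture('top');w=viewer.capture('wrist');s=viewer.capture('side')
c=cam('wrist',o);ct=cam('top')
print('green',lid(c,w,'green',proj(c,[574,-83,46]),46));print('blue on tub',lid(ct,t,'blue',proj(ct,[612,-319,102]),102))
cv2.imwrite('pics/w8.png',np.hstack([cv2.resize(w,(400,300)),cv2.resize(s[85:175,235:355],(400,300)),])[:,:,::-1])"
```

```text
time_s: 20.65
tool_pos: [612.4, -318.6, 110.7]
eef_rot: [-0.002, 1.0, -0.001, -0.003]
wrist_force: [0.3, -0.1, 0.0]
width: 85.6
time_s: 21.32
tool_pos: [583.9, -118.0, 185.2]
eef_rot: [0.0, 1.0, -0.001, 0.0]
wrist_force: [1.0, 0.6, 0.6]
width: 85.2
time_s: 21.98
tool_pos: [575.6, -84.3, 184.2]
eef_rot: [-0.0, 1.0, -0.002, -0.0]
wrist_force: [-0.8, -0.0, 0.4]
width: 85.5
[575.59018971 -84.30872199 184.17930531] 85.54367163106043
green [576.  -82.7  25.3  50.4  47.  276.8 194.7]
blue on tub [ 608.7 -316.9   26.7   49.3   51.   467.2  149.8]
```

View pics/w8.png

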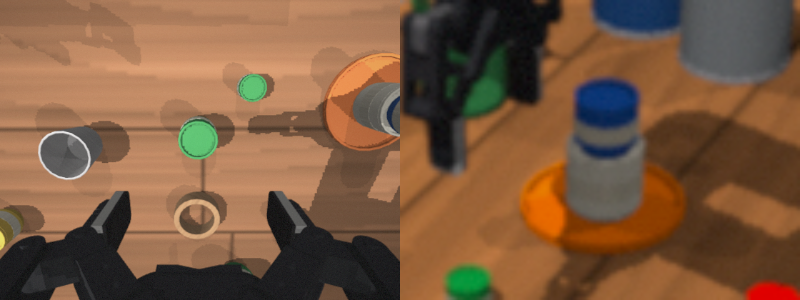

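Blue stands level on the white tub. Green is under the tool at (277,195), so I pick it and carry it to the black tub.

```bash
python3 -m handwheel '[[8.54,0,-0.1,1.7,0,0,0],[8.54,0,0,3.7,0,0,0],[8.54,0,0,3.7,0,0,0],[8.54,0,0,3.6,0,0,0],[8.54,0,0,2.5,0,0,0],[8.54,0,0,1.5,0,0,0],[2,0,0,0,0,0,0],[2,0,0,0,0,0,0]]'; python3 -m handwheel '[[2,0,0,0,0,0,0],[2,0,0,0,0,0,0],[2,0,0,0,0,0,0],[2,0,0,0,0,0,0],[2,0,0,0,0,0,0],[2,0,0,0,0,0,0],[2,0,0,0,0,0,0],[2,0,0,0,0,0,0]]';python3 -m handwheel '[[2,0,0,-3,0,0,0],[2,0,0,-3,0,0,0],[2,0,0,-3,0,0,0],[2,0,0,-3,0,0,0],[2,0.2,-1.5,-1,0,0,0],[2,0.3,-3.3,0,0,0,0],[2,0.3,-3.3,0,0,0,0],[2,0.3,-3.3,0,0,0,0]]';python3 -m handwheel '[[2,0.3,-3.3,0,0,0,0],[2,0.3,-3.3,0,0,0,0],[2,0.3,-3.3,0,0,0,0],[2,0.3,-3.3,0,0,0,0],[2,0.3,-3.3,0,0,0,0],[2,0.3,-3.3,0,0,0,0],[2,0.3,-2.5,0,0,0,0],[2,0,-1.0,0,0,0,0]]';python3 -m handwheel '[[2,0,0,0,0,0,0],[2,0,0,0,0,0,0],[2,0,0,0,0,0,0],[2,0,0,0,0,0,0],[2,0,0,0,0,0,0],[2,0,0,0,0,0,0],[2,0,0,0,0,0,0],[2,0,0,0,0,0,0]]';python3 -c "
from h import *
o=robot.get_obs();print(o['tool_pos'],o['width'])
w=viewer.capture('wrist')
cv2.imwrite('pics/w9.png',w[:,:,::-1])
c=cam('wrist',o)
print('green',lid(c,w,'green',(279,299),o['tool_pos'][2]+29),proj(c,[608.7,264.2,60]))"
```

```text
time_s: 22.8
tool_pos: [575.4, -82.6, 17.3]
eef_rot: [-0.0, 1.0, -0.001, -0.001]
wrist_force: [0.4, -0.6, 1.2]
width: 64.2
time_s: 23.47
tool_pos: [576.6, -82.8, 19.3]
eef_rot: [0.0, 1.0, -0.001, 0.001]
wrist_force: [-0.6, 0.4, 8.0]
width: 48.2
time_s: 24.13
tool_pos: [587.0, 32.5, 148.8]
eef_rot: [-0.0, 1.0, -0.002, 0.001]
wrist_force: [0.8, -0.6, -2.7]
width: 47.9
time_s: 24.8
tool_pos: [608.2, 267.7, 148.2]
eef_rot: [-0.001, 1.0, 0.0, 0.0]
wrist_force: [-0.0, -0.1, -0.2]
width: 48.3
time_s: 25.47
tool_pos: [608.4, 264.1, 147.5]
eef_rot: [-0.0, 1.0, -0.001, 0.0]
wrist_force: [0.3, 0.7, -2.4]
width: 48.0
[608.35388296 264.10333755 147.48354007] 48.012487696363735
green [611.3 264.9  27.1  53.8  47.4 278.  296.9] [278.97015579 213.40278457]
```

View pics/w9.png

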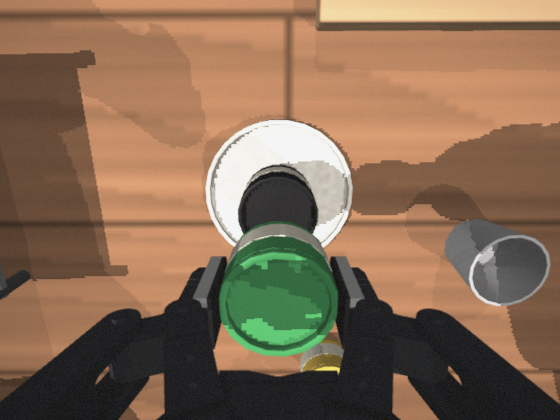

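Green hangs straight with its lid at (279,301). The black lip is centred near (278,210) and about 1.5 mm farther out. I lower it.

```bash
python3 -m handwheel '[[2,0.15,0,1,0,0,0],[2,0,0,2,0,0,0],[2,0,0,2,0,0,0],[2,0,0,1.2,0,0,0],[2,0,0,0.6,0,0,0],[2,0,0,0.3,0,0,0],[2,0,0,0.1,0,0,0],[2,0,0,0,0,0,0]]'; python3 -m handwheel '[[2,0,0,0.1,0,0,0],[2,0,0,0,0,0,0],[2,0,0,0,0,0,0],[2,0,0,0,0,0,0],[2,0,0,0,0,0,0],[2,0,0,0,0,0,0],[2,0,0,0,0,0,0],[2,0,0,0,0,0,0]]'
```

```text
time_s: 26.18
tool_pos: [610.2, 264.5, 76.0]
eef_rot: [-0.0, 1.0, -0.001, 0.0]
wrist_force: [-0.0, -0.6, -1.2]
width: 48.4
time_s: 26.85
tool_pos: [610.3, 264.6, 75.4]
eef_rot: [-0.0, 1.0, -0.001, 0.001]
wrist_force: [0.6, 0.3, 5.9]
width: 48.0
```

It touches at 75.4, as expected from the 19.3 grasp height plus 56. I release and go to the red jar.

```bash
python3 -m handwheel '[[8.54,0,0,0,0,0,0],[8.54,0,0,0,0,0,0],[8.54,0,0,0,0,0,0],[8.54,0,0,0,0,0,0],[8.54,0,0,-1,0,0,0],[8.54,0,0,-3,0,0,0],[8.54,0,0,-3,0,0,0],[8.54,0,0,-3,0,0,0]]'; python3 -m handwheel '[[8.54,-0.8,2.3,-1,0,0,0],[8.54,-1.2,3.3,0,0,0,0],[8.54,-1.2,3.3,0,0,0,0],[8.54,-1.2,3.3,0,0,0,0],[8.54,-1.2,3.3,0,0,0,0],[8.54,-1.2,3.3,0,0,0,0],[8.54,-1.2,3.3,0,0,0,0],[8.54,-1.2,3.3,0,0,0,0]]'; python3 -m handwheel '[[8.54,-1.2,3.3,0,0,0,0],[8.54,-1.2,3.3,0,0,0,0],[8.54,-1.2,3.3,0,0,0,0],[8.54,-1.2,3.3,0,0,0,0],[8.54,-1.2,3.3,0,0,0,0],[8.54,-1.2,3.3,0,0,0,0],[8.54,-1.2,2.3,0,0,0,0],[8.54,-0.2,1,0,0,0,0]]'; python3 -m handwheel '[[8.54,0,0,0,0,0,0],[8.54,0,0,0,0,0,0],[8.54,0,0,0,0,0,0],[8.54,0,0,0,0,0,0],[8.54,0,0,0,0,0,0],[8.54,0,0,0,0,0,0],[8.54,0,0,0,0,0,0],[8.54,0,0,0,0,0,0]]';python3 -c "
from h import *
o=robot.get_obs();print(o['tool_pos'],o['width'])
t=viewer.capture('top');w=viewer.capture('wrist')
c=cam('wrist',o);ct=cam('top')
print('red',lid(c,w,'red',proj(c,[432,-221,36]),36));print('green on tub',lid(ct,t,'green',proj(ct,[609,264,102]),102),'blue',lid(ct,t,'blue',proj(ct,[612,-319,102]),102))
cv2.imwrite('pics/w10.png',np.hstack([cv2.resize(w,(400,300)),cv2.resize(t[100:225,80:210],(312,300)),])[:,:,::-1])"
```

```text
time_s: 27.52
tool_pos: [609.5, 264.3, 176.3]
eef_rot: [-0.0, 1.0, -0.001, -0.0]
wrist_force: [-0.0, 1.0, 0.3]
width: 85.4
time_s: 28.18
tool_pos: [516.4, 9.3, 185.3]
eef_rot: [0.0, 1.0, -0.001, 0.0]
wrist_force: [0.3, -1.4, 0.1]
width: 85.5
time_s: 28.85
tool_pos: [429.1, -222.8, 185.2]
eef_rot: [0.0, 1.0, -0.002, 0.0]
wrist_force: [-0.7, 0.2, 0.1]
width: 85.4
time_s: 29.52
tool_pos: [430.8, -220.0, 184.4]
eef_rot: [-0.0, 1.0, -0.001, -0.0]
wrist_force: [0.6, -0.2, 0.2]
width: 85.4
[ 430.82633886 -219.95674958  184.38893979] 85.36511268526976Traceback (most recent call last):
  File "<string>", line 6, in <module>
    print('red',lid(c,w,'red',proj(c,[432,-221,36]),36));print('green on tub',lid(ct,t,'green',proj(ct,[609,264,102]),102),'blue',lid(ct,t,'blue',proj(ct,[612,-319,102]),102))
                ~~~^^^^^^^^^^^^^^^^^^^^^^^^^^^^^^^^^^^^
  File "h.py", line 25, in lid
    k=[i for i in range(1,n) if s[i,4]>40];i=min(k,key=lambda i:np.hypot(*(ce[i]-near)))
                                             ~~~^^^^^^^^^^^^^^^^^^^^^^^^^^^^^^^^^^^^^^^^
ValueError: min() iterable argument is empty
```

```bash
sed -i 's/((H<5)|(H>174))&(S>190)&(V>90)/((H<5)|(H>172))\&(S>150)\&(V>60)/' h.py; python3 -c "
from h import *
o=robot.get_obs();print(o['tool_pos'],o['width'])
t=viewer.capture('top');w=viewer.capture('wrist')
cv2.imwrite('pics/w10.png',np.hstack([cv2.resize(w,(400,300)),cv2.resize(t[100:225,80:210],(312,300)),])[:,:,::-1])
c=cam('wrist',o);ct=cam('top')
print(w[tuple(proj(c,[432,-221,36]).astype(int)[::-1])])
print('green on tub',lid(ct,t,'green',proj(ct,[609,264,102]),102),'blue',lid(ct,t,'blue',proj(ct,[612,-319,102]),102));print('red',lid(c,w,'red',proj(c,[432,-221,36]),36))"
```

```text
[ 430.7647116  -220.10714355  184.36368682] 85.12180642084444
[243  85  81]
green on tub [605.6 263.8  27.2  50.3  51.8 130.9 150.8] blue [ 615.4 -312.1   25.1   33.6   41.8  462.   143.2]
red [ 432.9 -221.5   19.2   37.6   37.5  280.3  190.1]
```

View pics/w10.png

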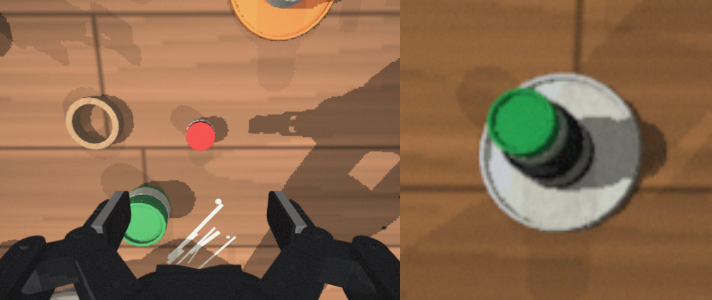

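The black and green stack stands well. Red is at (280,190), measuring 432.9/−221.5 with the right 38 mm diameter. I grasp it low, with the TCP at about 9 mm.

```bash
python3 -m handwheel '[[8.54,0.15,0.1,1.7,0,0,0],[8.54,0,0,3.7,0,0,0],[8.54,0,0,3.7,0,0,0],[8.54,0,0,3.7,0,0,0],[8.54,0,0,2.8,0,0,0],[8.54,0,0,1.6,0,0,0],[8.54,0,0,0.3,0,0,0],[2,0,0,0,0,0,0]]'; python3 -m handwheel '[[2,0,0,0,0,0,0],[2,0,0,0,0,0,0],[2,0,0,0,0,0,0],[2,0,0,0,0,0,0],[2,0,0,0,0,0,0],[2,0,0,0,0,0,0],[2,0,0,0,0,0,0],[2,0,0,0,0,0,0]]';python3 -m handwheel '[[2,0,0,0,0,0,0],[2,0,0,0,0,0,0],[2,0,0,-1,0,0,0],[2,0,0,-3,0,0,0],[2,0,0,-4,0,0,0],[2,0,0,-4,0,0,0],[2,0,0,-4,0,0,0],[2,0,0,-2,0,0,0]]'
```

```text
time_s: 30.38
tool_pos: [431.9, -221.0, 8.9]
eef_rot: [-0.001, 1.0, -0.001, -0.001]
wrist_force: [-0.1, -0.2, 0.1]
width: 75.2
time_s: 31.05
tool_pos: [432.9, -221.6, 10.9]
eef_rot: [0.001, 1.0, -0.001, 0.001]
wrist_force: [-3.9, 2.7, 11.9]
width: 36.0
time_s: 31.72
tool_pos: [432.9, -221.6, 195.5]
eef_rot: [0.002, 1.0, -0.001, 0.003]
wrist_force: [1.3, -0.9, -0.1]
width: 36.3
```

```bash
python3 -m handwheel '[[2,1.2,0.6,0,0,0,0],[2,2.8,1.5,0,0,0,0],[2,2.8,1.5,0,0,0,0],[2,2.8,1.5,0,0,0,0],[2,2.8,1.5,0,0,0,0],[2,2.8,1.5,0,0,0,0],[2,1.8,1.1,0,0,0,0],[2,1,0.5,0,0,0,0]]'; python3 -m handwheel '[[2,0,0,0,0,0,0],[2,0,0,0,0,0,0],[2,0,0,0,0,0,0],[2,0,0,0,0,0,0],[2,0,0,0,0,0,0],[2,0,0,0,0,0,0],[2,0,0,0,0,0,0],[2,0,0,0,0,0,0]]';python3 - <<'E'
from h import *
from scipy.optimize import least_squares
o=robot.get_obs();print(o['tool_pos'],o['width']);c=cam('wrist',o)
w=viewer.capture('wrist');cv2.imwrite('pics/w11.png',w[:,:,::-1])
m=mask(w,'blue')
n,l,s,ce=cv2.connectedComponentsWithStats(m);i=1+np.argmax([s[k,4] if abs(ce[k][0]-280)<40 else 0 for k in range(1,n)])
ct=max(cv2.findContours((l==i).astype(np.uint8),0,1)[0],key=len)[:,0]
print(s[i],'red',lid(c,w,'red',(279,299),o['tool_pos'][2]+25))
v=np.arange(s[i,1],s[i,1]+s[i,3]);print([(int(k),int(np.where(l[k]==i)[0].min()),int(np.where(l[k]==i)[0].max())) for k in v[::4]])
print('expected blue px',proj(c,[613.5,-319,102]))
E
```

```text
time_s: 32.38
tool_pos: [613.6, -319.7, 189.7]
eef_rot: [0.0, 1.0, -0.001, 0.0]
wrist_force: [-1.1, -0.5, -0.4]
width: 36.1
time_s: 33.05
tool_pos: [611.9, -318.5, 189.5]
eef_rot: [0.0, 1.0, -0.001, 0.0]
wrist_force: [0.2, 0.1, -0.1]
width: 36.1
[ 611.87282047 -318.54393436  189.54952145] 36.11264126894523
[ 247  178   66   62 3180] red [ 613.6 -317.5   21.    41.8   36.6  278.1  295.1]
[(178, 275, 285), (182, 264, 295), (186, 259, 302), (190, 255, 304), (194, 252, 307), (198, 250, 309), (202, 249, 310), (206, 248, 311), (210, 248, 312), (214, 248, 312), (218, 248, 311), (222, 249, 311), (226, 250, 309), (230, 253, 307), (234, 256, 303), (238, 296, 298)]
expected blue px [279.70252672 211.72989836]
```

View pics/w11.png

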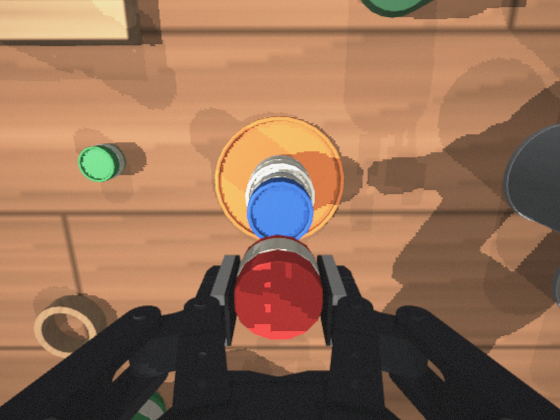

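Blue's lid centre is (280,212), which gives 613.5/−319.2. Red's lid is centred near (279,296), which gives about 611.5/−317.5, and it hangs straight. I correct by 2 and 1.5 mm and lower.

```bash
python3 -m handwheel '[[2,0.2,0.15,1,0,0,0],[2,0,0,2,0,0,0],[2,0,0,2,0,0,0],[2,0,0,1.4,0,0,0],[2,0,0,0.8,0,0,0],[2,0,0,0.5,0,0,0],[2,0,0,0.2,0,0,0],[2,0,0,0,0,0,0]]'; python3 -m handwheel '[[2,0,0,0.1,0,0,0],[2,0,0,0,0,0,0],[2,0,0,0,0,0,0],[2,0,0,0,0,0,0],[2,0,0,0,0,0,0],[2,0,0,0,0,0,0],[2,0,0,0,0,0,0],[2,0,0,0,0,0,0]]'
```

```text
time_s: 33.77
tool_pos: [614.1, -320.2, 110.4]
eef_rot: [0.0, 1.0, -0.001, 0.0]
wrist_force: [-0.3, -1.0, 0.9]
width: 36.2
time_s: 34.43
tool_pos: [614.0, -320.1, 109.4]
eef_rot: [-0.0, 1.0, -0.001, 0.0]
wrist_force: [0.2, -0.2, 0.0]
width: 36.3
```

```bash
python3 -m handwheel '[[2,0,0,0.1,0,0,0],[2,0,0,0,0,0,0],[2,0,0,0,0,0,0],[2,0,0,0,0,0,0],[2,0,0,0,0,0,0],[2,0,0,0,0,0,0],[2,0,0,0,0,0,0],[2,0,0,0,0,0,0]]'
```

```text
time_s: 35.1
tool_pos: [614.2, -320.2, 109.0]
eef_rot: [0.0, 1.0, -0.001, 0.0]
wrist_force: [-0.5, 0.3, 5.5]
width: 36.3
```

It touches at 109.0; I expected 108.9. I release, back off and check.

```bash
python3 -m handwheel '[[8.54,0,0,0,0,0,0],[8.54,0,0,0,0,0,0],[8.54,0,0,0,0,0,0],[8.54,0,0,0,0,0,0],[8.54,0,0,0,0,0,0],[8.54,0,0,-1,0,0,0],[8.54,0,0,-3,0,0,0],[8.54,0,0,-3,0,0,0]]'; python3 -m handwheel '[[8.54,0,0,-3,0,0,0],[8.54,0,0,-2,0,0,0],[8.54,-3,-1,0,0,0,0],[8.54,-3,-1,0,0,0,0],[8.54,-3,-1,0,0,0,0],[8.54,-3,-1,0,0,0,0],[8.54,-3,-1,0,0,0,0],[8.54,-3,-1,0,0,0,0]]';python3 -m handwheel '[[8.54,0,0,0,0,0,0],[8.54,0,0,0,0,0,0],[8.54,0,0,0,0,0,0],[8.54,0,0,0,0,0,0],[8.54,0,0,0,0,0,0],[8.54,0,0,0,0,0,0],[8.54,0,0,0,0,0,0],[8.54,0,0,0,0,0,0]]';python3 - <<'E'
from h import *
t=viewer.capture('top');s=viewer.capture('side');c=cam('top')
for n,col,p in[('red','red',[613,-319,134]),('green','green',[609,264,102]),('yellow','yellow',[432,218,46])]:print(n,lid(c,t,col,proj(c,p),p[2]))
print(proj(c,[613,-319,4]))
a=cv2.resize(t[95:230,60:520],(800,235),interpolation=2);b=cv2.resize(s[70:350,90:360],(350,363));d=cv2.resize(s[75:165,245:355],(444,363),interpolation=2)
cv2.imwrite('pics/f.png',np.vstack([a,np.hstack([b,d,np.zeros((363,6,3),np.uint8)])])[:,:,::-1])
E
```

```text
time_s: 35.77
tool_pos: [613.5, -319.8, 178.8]
eef_rot: [-0.001, 1.0, -0.001, -0.001]
wrist_force: [1.2, -1.0, -0.0]
width: 85.4
time_s: 36.43
tool_pos: [432.7, -259.1, 229.0]
eef_rot: [0.0, 1.0, -0.001, 0.0]
wrist_force: [-0.9, -0.7, 1.1]
width: 85.5
time_s: 37.1
tool_pos: [434.4, -259.7, 228.1]
eef_rot: [-0.0, 1.0, -0.001, -0.0]
wrist_force: [0.2, 0.6, 0.1]
width: 85.3
red [ 611.4 -318.2   20.1   37.4   37.8  474.5  143.1]
green [605.7 263.8  27.2  50.3  53.3 130.8 150.7]
yellow [431.3 217.4  25.9  48.5  49.6 160.8 253.6]
[450.8437051  161.85189885]
```

View pics/f.png

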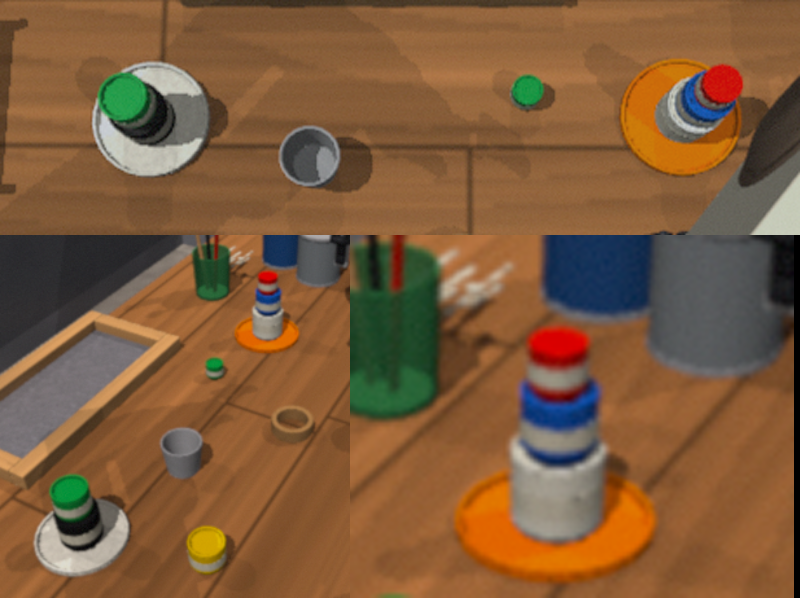

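Both stacks stand straight, nested and centred, and the bystanders are where they were. I hand in.

```bash
python3 -c "
from station import robot
print(robot.close_job())"
```

```text
the job is handed in; nothing more can be done
None
```

Both stacks are built and the job is handed in at about 37 s of robot time. The white tub, blue pot and red jar are on the orange tray. The black tub and the 50 mm green pot are on the white tray.

**Last checks**
- **Position:** the red jar measures within about 2 mm of the orange tray's centre, and the green pot about 3 mm from the white tray's. Both top-camera readings include some of the pot's side, so they are rough.
- **Seating:** the green pot and red jar touched down within about 0.2 mm of the expected height. Both stacks look upright in the side view.
- **Bystanders:** the yellow pot is unmoved to within 1 mm. The cup and tape roll were checked only by eye.

**What disagreed**
- **Blue pot:** on first contact it seemed about 2 mm high, with a sideways push and a peak force of 24 N. I shifted it 3 mm and lowered it again. It touched at the same height, peaking at 31 N. The grasp had settled about 2 mm higher than I read, which explains the difference, and the pot sits level.
- **White tub:** two measurements of its position before the grasp differed by about 5 mm. The closing fingers took up the difference.

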